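Hand over the cap pan from the pub's cap box

ROBOT

A 6-joint arm with a two-finger parallel gripper is mounted at the origin on the work surface. World frame = base frame: x ahead of the robot, y to its left, z up, the work surface at z = 0. Lengths are in m, angles in rad, forces in N, time in s.
With the tool pointing down it reaches from about 0.35 to 0.85 m from the base axis. Payload 8.1 kg.
Tool frame: the origin (TCP) lies between the finger pads; the fingertips stand 19 mm ahead of it and the grasp point (between the pads) is the TCP; z points along the fingers, y is the line along which they close (so a half turn about z gives the same grasp; the last joint's range is limited). The gripper opens to 93 mm and grips with 3 to 60 N. Pads are 15 mm wide; open, the fingers measure 128 mm over their backs; the gripper's body (75 mm by 188 mm) begins 65 mm behind the grasp point.
Start: joints at [1.138, 0.13, 1.488, -0, 1.523, -0.085], TCP at [0.204, 0.564, 0.238] pointing down, gripper open.
Joint ranges: [-2.96, 2.96], [-0.89, 2.26], [0.02, 2.5], [-1.34, 4.48], [0, 2.73], [-2.66, 2.66]. Speed limits (rad/s): [2.39, 2.39, 2.79, 3.14, 3.14, 3.14].

INTERFACE

Orientations are given as [roll, pitch, yaw] about the fixed x, y, z axes, in that order (R = Rz(yaw) Ry(pitch) Rx(roll)).
In Python, from plant import r, eyes gives the robot as it stands.
- The arm moves only by the tool servo_tool, never from a script. Its argument "targets" is one flat list of numbers, 5 for each row, row after row: the shift along the tool's x, y, z normalised to -1 to 1, where 1 is 50 cm, then the turn about the tool's z normalised to -1 to 1, where 1 is 360 degrees, then the opening, from -1 (shut) to 1 (fully open). A call has 1 to 5 rows; each row is the pose to reach, as a shift and turn from the pose commanded when the call began, along the tool's axes at that moment, turning the shorter way round; what a row does not reach only later rows make up. A row lasts 1/8 s, in which the tool goes at most 62.5 mm and 10.7 degrees, less where a joint would pass 70% of its speed; a pose out of reach is approached as far as the arm can. A call with a number of a shift or a turn outside -1 to 1 is refused whole. A call with a gripper value outside its range is refused whole. The fingers move at their own pace and stop on an object; "grip_force" is the grip in N (left out, the last holds). Time passes only in rows, so rows that repeat a pose let the fingers close. It gives the time, the measured TCP pose, the force, the opening and the grip force at its end, in the units of the state.
- r.sense(): the state, without advancing time (a new reading comes with each control period).
- eyes.camera(name): name is "scene" or "top" or "wrist"; returns the picture (420x560x3 uint8, red, green, blue); there is no depth.
- eyes.get_calibration(name): a dict with "fx", "fy", "cx", "cy" (pixels), "rvec" (rotation vector, rad) and "tvec" (3), from world to camera coordinates, as OpenCV has them; the wrist camera has in their place "T_tool_cam" (4x4, takes a point from camera to tool coordinates, whose origin is the TCP and whose axes are the flange's). Camera axes: x right, y down, z forward; pixel columns grow to the right and rows downward; lengths in m; the calibration is good to about 2 mm. The wrist camera is an equidistant fisheye: a pixel r from the principal point sees the ray r / f radians off the axis. A picture is of the moment at which its call begins: read the wrist's pose just before it. get_calibration takes no time and is no camera call.
- r.hand_in(): hands the job in; it is judged then, once.
The state is a dict: "time_s": time; "joints": joint angles; "joint_vel": joint speeds; "tau": joint torques, N m; "ee_pos": TCP position; "orientation": TCP orientation; "force": force on the tool from outside, world axes, zero at the start; "ft_torque": the same for the moment, N m; "grip_width": finger opening in m; "grasp_force": force on a finger pad.
Only numpy, scipy, OpenCV 4.12 (cv2) and the standard library are available. Lean on these libraries where they do the work, as an engineer would, in place of code of your own. Each camera call takes 0.05 s, during which the arm holds its last target. There are 200 camera calls.

TASK

The cap box wants emptying: lift its lid and lay it gently right back on its stop, then lift the cap pan out by its bar and hold it out for your colleague to take. Present it above the middle of the square bar mat, level, its underside about 15 cm above the mat and its pouring lip pointing squarely over the mat's far edge, away from the robot. Keep the caps in the pan, leave everything else where it is, and finish with the pan still held steady there.

Things in the scene. Friction and masses are not known exactly. Their poses are not given: they have to be found in the camera images.
- cap_box: green painted steel wall box for bottle caps, 128 mm deep, 208 mm wide, rim 155 mm above the shelf, walls 4 mm, floor 6 mm; fixed to a 215 mm high stub of tiled wall behind it; stands left or right of the mat. Origin under its centre, x to its back, y to its left end. The little sprung flap in its front is where caps drop in and is not needed
- lid (a joint): lid of the cap box, hinged along the back rim. Angle in rad: 0 shut (it starts shut or up to 0.2 ajar), 1.85 leaning back past upright on the rubber buffers of its stop, as far as it goes; it then stands up close behind the pan, its edge 285 mm above the shelf. Stiff hinge: it stays where it is left; 3 to 5 N at the knob moves it
- lid_hinge (a point): middle of the lid's hinge line, at the box's back rim, 155 mm above the shelf. Turns with the lid: y runs along the hinge line towards the box's left end at any lid angle; with the lid shut x points to the back, away from the knob, and z up
- lid_knob (a point): centre of the turned wooden knob that sticks out level from the middle of the lid's front edge, 24 mm across, 26 mm long, 159 mm from the hinge line; with the lid shut it is 31 mm in front of the box's front wall, and with the lid fully back it points up and a little backwards. Axes as the hinge's
- pan_bar (a point): centre of the cap pan's fixed carrying bar, 10 mm thick, 20 mm high, 87 mm long between its uprights, running straight across the middle of the pan from one long wall to the other, 118 mm above the pan's underside. In the box it lies about 31 mm below the rim. Axes: x along the bar, y along the pan towards its pouring lip, z up
- pan_base (a point): middle of the underside of the cap pan, 118 mm below the bar; axes as the bar's. The pan is a loose open tin standing in the box with 5 mm or more of play all round: 95 mm wide, 140 mm long, walls 75 mm high and 4 mm thick, 0.3 to 0.55 kg with caps
- pan_lip (a point): middle of the outer edge of the pan's pouring lip, the sloping spout on one short end, 84 mm from the bar along the pan's y and 69 mm above its underside. In the box it is at the box's left end
- bar_mat: square black rubber bar mat, 200 mm by 200 mm, 6 mm thick, fixed to the shelf. Origin in the middle of its underside; its x axis points away from the robot across the far edge, y to the left
- cap0: crown bottle cap, 32 mm across, 6 mm high, lying loose on the floor of the cap pan. Origin under its centre
- cap1: crown bottle cap, 32 mm across, 6 mm high, lying loose on the floor of the cap pan. Origin under its centre
- cap2: crown bottle cap, 32 mm across, 6 mm high, lying loose on the floor of the cap pan. Origin under its centre
- tankard: pewter tankard, 88 mm across the foot, 118 mm tall, with a loop handle towards the robot, standing between the cap box and the bar mat towards the front; a bystander. Origin under its centre
- opener: bone-handled bottle opener, 150 mm long, 13 mm thick, lying flat on the bar mat near its right-hand edge, under the place where the pan is to be held; a bystander. Origin on its underside, x along its length
- bottle0: amber glass dasher bottle, 50 mm across, 160 mm tall to the tip of its dasher spout, standing between the cap box and the bar mat towards the back; a bystander. Origin under its centre
- bottle1: second amber glass dasher bottle, the same, standing behind the first; a bystander. Origin under its centre
- jigger: steel spirit measure, 48 mm across, 92 mm tall, at the left side; a bystander. Origin under its centre
- coasters: stack of six round coasters, 94 mm across, 24 mm high, at the right side; a bystander. Origin under its centre

How it is judged:
By the outcome, as a careful person would: the job done as asked, in the order asked, and still so for the second after the job is handed in, while the arm keeps its last pose, push and grip.
It also fails if it takes over 72 s, if anything falls off the work surface, if the arm or the gripper's body presses on something with over 40 N, if the wrist force passes 120 N, or if a joint passes its speed limit or range.

## Working session

There is one attempt and no reset: what is moved stays moved. The work goes in short steps, Python scripts to look and compute and a tool call to move; the robot and the scene stay as the last step left them, time stands still between calls to the robot, and variables do not carry over. Pictures are saved under pics/ and viewed, at most 10 in all, crops included, and the job is handed in when it is done.

Besides the shell and the picture viewer there is one more tool, called after ">>>" as name(argument=value, ...), one argument or row to a line, values as JSON. servo_tool: Moves the arm, as the interface text tells. Scaled input: -1 to 1 covers 50 cm each way for a shift and 360 degrees each way for a turn. Its arguments: {"type":"object","properties":{"targets":{"type":"array"},"grip_force":{"type":"number"}},"required":["targets"]}

```bash
ls; mkdir -p pics
python3 - <<'E'
from plant import r,eyes
import cv2
s=r.sense();print(s)
for n in("scene","top","wrist"):
    cv2.imwrite(f"pics/{n}0.png",eyes.camera(n)[:,:,::-1]);print(n,eyes.get_calibration(n))
E
```

```text
pics
{'time_s': 0.0, 'joints': array([ 1.13761009e+00,  1.31181285e-01,  1.48926097e+00, -2.15831863e-06,
        1.52298422e+00, -8.53552648e-02]), 'joint_vel': array([-0.00122618,  0.00080085, -0.00159156,  0.00010683,  0.00089805,
        0.00154321]), 'tau': array([ 3.70300859e-04, -5.59845471e+01, -4.91761851e+01,  7.68914027e-02,
        3.52701510e-02, -1.63186501e-04]), 'ee_pos': array([0.20424879, 0.56360636, 0.23658544]), 'orientation': array([-3.13976532e+00, -1.54189059e-04,  2.79376164e+00]), 'force': array([0.39615061, 0.06195651, 0.48826336]), 'ft_torque': array([-0.02144511,  0.00892436,  0.03439523]), 'grasp_force': 0.0, 'grip_width': 0.09300474146004048}
scene {'fx': 411.7853827745566, 'fy': 411.7853827745566, 'cx': 280.5697705460115, 'cy': 214.5640661954551, 'rvec': array([ 2.35558189, -0.03676721,  0.03782374]), 'tvec': array([-0.5788486 ,  0.10217926,  1.29728903])}
top {'fx': 471.01096646713887, 'fy': 471.01096646713887, 'cx': 280.00553711593597, 'cy': 213.7596374313661, 'rvec': array([ 2.05234159, -2.15411182,  0.24492561]), 'tvec': array([0.00882957, 0.60969244, 1.26057538])}
wrist {'fx': 325.19226210127806, 'fy': 325.19226210127806, 'cx': 280.813792294155, 'cy': 208.3981274962513, 'T_tool_cam': array([[-3.69644751e-05, -9.68455664e-01, -2.49185924e-01,
         6.88747971e-02],
       [ 9.99999600e-01,  1.86754802e-04, -8.74159352e-04,
        -1.51977612e-04],
       [ 8.93121244e-04, -2.49185857e-01,  9.68455271e-01,
        -1.47355533e-01],
       [ 0.00000000e+00,  0.00000000e+00,  0.00000000e+00,
         1.00000000e+00]])}
```

View pics/top0.png

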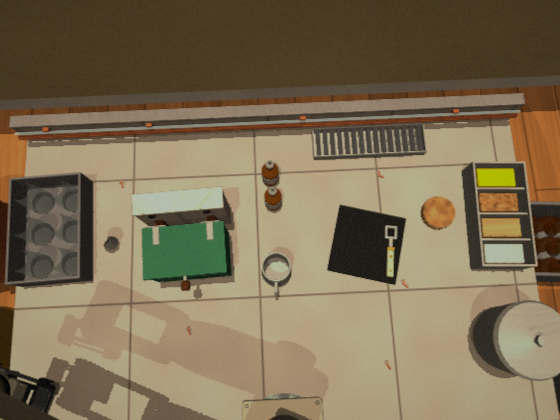

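View pics/scene0.png

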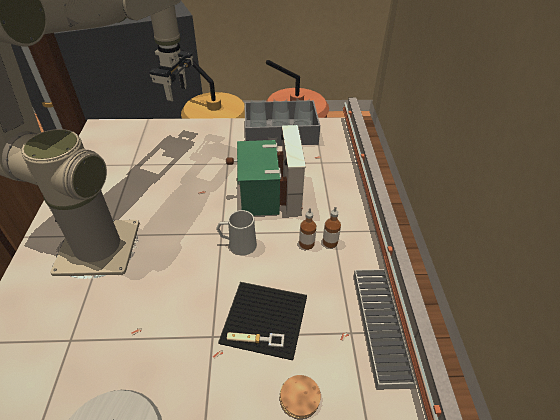

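The top view shows the green box at about (185,250), its knob at (185,285), the mat around (367,245) and the tankard at (276,270). The scene view shows the knob at (230,160). Next I'll measure these.

```bash
cat > h.py <<'E'
import numpy as np,cv2
from plant import r,eyes
from scipy.spatial.transform import Rotation as Ro
def ray(n,px,st=None):
    c=eyes.get_calibration(n);u,v=px
    a=np.array([(u-c['cx'])/c['fx'],(v-c['cy'])/c['fy'],1.])
    if n!='wrist':
        R=cv2.Rodrigues(c['rvec'])[0]; return -R.T@c['tvec'],R.T@a/np.linalg.norm(a)
    q=a[:2];t=np.linalg.norm(q);d=np.r_[q/t*np.sin(t),np.cos(t)]
    T=c['T_tool_cam'];Rt=Ro.from_euler('xyz',st['orientation']).as_matrix()
    return st['ee_pos']+Rt@T[:3,3],Rt@T[:3,:3]@d
def plane(n,px,z,st=None):
    o,d=ray(n,px,st);return o+d*(z-o[2])/d[2]
def tri(*rs):
    A=sum(np.eye(3)-np.outer(d,d) for o,d in rs);b=sum((np.eye(3)-np.outer(d,d))@o for o,d in rs);return np.linalg.solve(A,b)
def big(mask,k=1):
    c,_=cv2.findContours(mask.astype('uint8'),0,1);return sorted(c,key=cv2.contourArea)[-k:][::-1]
E
python3 - <<'E'
from h import *
t=cv2.imread('pics/top0.png');s=cv2.imread('pics/scene0.png')
def cen(c): m=cv2.moments(c);return m['m10']/m['m00'],m['m01']/m['m00']
def quad(c): return cv2.approxPolyDP(cv2.convexHull(c),6,True)[:,0]
h=cv2.cvtColor(t,cv2.COLOR_BGR2HSV)
g=(h[...,0]>65)&(h[...,0]<90)&(h[...,1]>120)&(h[...,2]>40)
c=big(g)[0];print('green top');[print(p,plane('top',p,.157).round(3)) for p in quad(c)]
m=(t.max(2)<45);m[:, :320]=0;m[:,410:]=0;m[:200]=0;m[290:]=0
c=big(m)[0];print('mat');[print(p,plane('top',p,.006).round(3)) for p in quad(c)]
def dark(im,x0,y0,x1,y1):
    hh=cv2.cvtColor(im,cv2.COLOR_BGR2HSV);m=np.zeros(im.shape[:2],bool);m[y0:y1,x0:x1]=((hh[...,2]<120)&(hh[...,1]>90)&((hh[...,0]<20)|(hh[...,0]>170)))[y0:y1,x0:x1];c=big(m)[0];print(cv2.boundingRect(c));return cen(c)
a=dark(t,175,279,195,295);b=dark(s,222,150,237,168)
print(a,b,tri(ray('top',a),ray('scene',b)),plane('top',a,.155))
w=(h[...,1]<60)&(h[...,2]>150);w[:185]=0;w[215:]=0;w[:,:130]=0;w[:,230:]=0
print('wall',[ (p,plane('top',p,.215).round(3)) for p in quad(big(w)[0])])
st=r.sense()
cv2.imwrite('pics/m.png',np.hstack([cv2.resize(t[180:300,120:300],None,fx=3,fy=3),cv2.resize(s[110:250,200:290],(231,360))]))
E
```

```text
green top
[168 260] [0.481 0.274 0.157]
[178 271] [0.452 0.249 0.157]
[170 278] [0.435 0.269 0.157]
[161 271] [0.454 0.292 0.157]
mat
[340 206] [ 0.639 -0.201  0.006]
[404 219] [ 0.59  -0.386  0.006]
[394 283] [ 0.405 -0.338  0.006]
[328 269] [ 0.454 -0.152  0.006]
(180, 280, 12, 11)
(226, 158, 8, 7)
(185.0717299578059, 284.8101265822785) (229.5539906103286, 160.67136150234742) [0.41593359 0.23048824 0.15758529] [0.41578732 0.23091288 0.155     ]
wall [(array([222, 190], dtype=int32), array([0.645, 0.125, 0.215])), (array([221, 207], dtype=int32), array([0.6  , 0.128, 0.215])), (array([132, 214], dtype=int32), array([0.593, 0.351, 0.215])), (array([133, 194], dtype=int32), array([0.645, 0.35 , 0.215])), (array([169, 185], dtype=int32), array([0.664, 0.259, 0.215]))]
```

View pics/m.png

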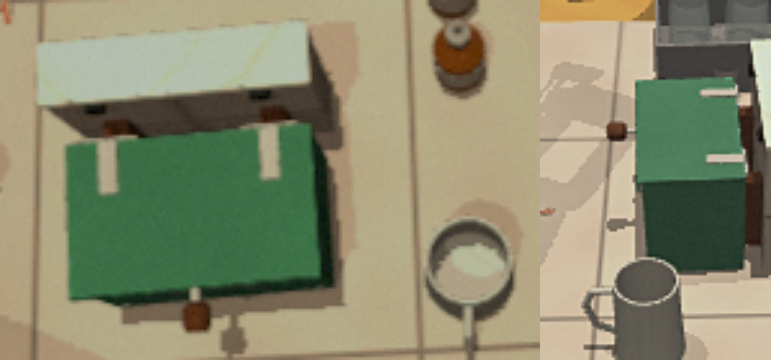

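The enlarged view shows the lid nearly square to the world axes, its knob clear in front and the lid about shut. I'll get the box yaw from the lid edges and work out the approach.

```bash
cat >> h.py <<'E'
def go(p,yaw):
    s=r.sense();o=s['orientation'];y=o[2]
    M=Ro.from_euler('xyz',[np.pi,0,y]).as_matrix()
    sh=M.T@(np.array(p)-s['ee_pos'])/.5
    # turn about tool z (down) is opposite to world yaw
    tz=-((yaw-y+np.pi)%(2*np.pi)-np.pi)/(2*np.pi)
    print('at',s['ee_pos'].round(4),'yaw',round(y,4),'-> shift',sh.round(4),'turn',round(tz,4), 'F',s['force'].round(1))
E
python3 - <<'E'
from h import *
for p in [(142,228.3),(222.7,221.7),(226.7,272.7),(143.3,279)]: print(plane('top',p,.157).round(3))
t=cv2.imread('pics/top0.png')
h=cv2.cvtColor(t,cv2.COLOR_BGR2HSV)
print(h[250,185],h[265,160])
g=(h[...,0]>55)&(h[...,0]<90)&(h[...,1]>100)&(h[...,2]>85);g[:215]=0;g[285:]=0;g[:,:135]=0;g[:,235:]=0
c=big(g)[0];print(cv2.contourArea(c));R=cv2.minAreaRect(c);print(R)
for p in cv2.boxPoints(R): print(p,plane('top',p,.157).round(3))
go((.416,.231,.26),np.pi+.02)
E
```

```text
[0.568 0.343 0.157]
[0.575 0.131 0.157]
[0.441 0.124 0.157]
[0.435 0.337 0.157]
[ 65 117 111] [ 66 119 109]
3692.5
((183.50003051757812, 250.00003051757812), (51.15269470214844, 83.74555969238281), 84.80557250976562)
[139.48364 228.3197 ] [0.568 0.349 0.157]
[222.88528 220.73773] [0.578 0.131 0.157]
[227.51642 271.68036] [0.444 0.122 0.157]
[144.11478 279.26233] [0.435 0.335 0.157]
at [0.2043 0.5637 0.2368] yaw 2.7938 -> shift [-0.6248 -0.4813 -0.0464] turn -0.0585 F [ 0.1 -0.3  0. ]
```

>>> servo_tool(
  targets=[-0.12, -0.1, -0.06, -0.02, 1, -0.24, -0.19, -0.1, -0.04, 1, -0.36, -0.28, -0.1, -0.057, 1, -0.46, -0.36, -0.1, -0.057, 1, -0.55, -0.43, -0.1, -0.057, 1],
)

```text
time_s: 0.78
ee_pos: [0.3672, 0.3034, 0.287]
orientation: [3.141, 0.0, -3.131]
force: [0.7, 0.1, 0.1]
grip_width: 0.093
grasp_force: 0.0
```

Run:
```python
from h import *
go((.412,.230,.27),np.pi+.04);s=r.sense()
cv2.imwrite('pics/w1.png',eyes.camera('wrist')[:,:,::-1]);np.save('w1.npy',np.r_[s['ee_pos'],s['orientation']])
```

```text
at [0.3672 0.3034 0.287 ] yaw -3.1308 -> shift [-0.088  -0.1477  0.034 ] turn -0.0047 F [0.7 0.1 0.1]
```

View pics/w1.png

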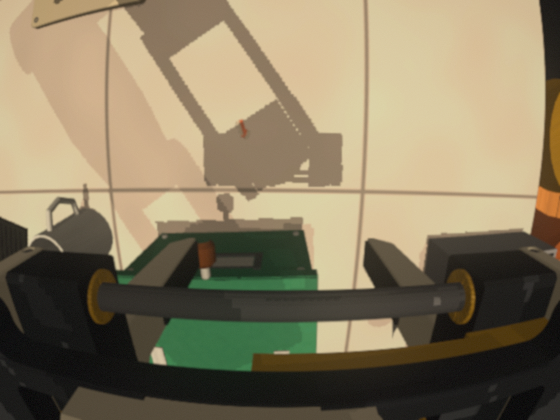

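The wrist view shows the knob at about (206,255), with the lid's front edge at row 272. I'll cross it with the top view.

Run:
```python
from h import *
w=np.load('w1.npy');st=dict(ee_pos=w[:3],orientation=w[3:])
a=(185.07,284.8);b=(229.55,160.67)
im=cv2.imread('pics/w1.png');hh=cv2.cvtColor(im,cv2.COLOR_BGR2HSV)
m=np.zeros(im.shape[:2],bool);m[235:275,190:222]=((hh[...,1]>90)&((hh[...,0]<20)|(hh[...,0]>170)))[235:275,190:222]
x,y,ww,h2=cv2.boundingRect(big(m)[0]);print(x,y,ww,h2);k=(x+ww/2-.5,y+h2/2-.5)
W=ray('wrist',k,st);print(tri(W,ray('top',a)),tri(W,ray('scene',b)),tri(W,ray('top',a),ray('scene',b)))
for z in(.155,.17,.185):print(plane('wrist',k,z,st),plane('top',a,z))
for p in[(138,272),(317,272)]:print(plane('wrist',p,.157,st))
```

```text
196 240 20 29
[0.41627833 0.23162993 0.15226932] [0.41559815 0.23276103 0.15568298] [0.41570436 0.23192249 0.15567419]
[0.41537883 0.23246813 0.155     ] [0.41581316 0.23091721 0.155     ]
[0.40908658 0.23622697 0.17      ] [0.41451374 0.22797559 0.17      ]
[0.40279434 0.23998582 0.185     ] [0.41321433 0.22503397 0.185     ]
[0.43757586 0.15946965 0.157     ]
[0.43125456 0.33792614 0.157     ]
```

>>> servo_tool(
  targets=[-0.096, -0.144, 0.02, -0.0055, 1, -0.096, -0.144, 0.02, -0.0055, 1, -0.096, -0.144, 0.11, -0.0055, 1, -0.096, -0.144, 0.2, -0.0055, 1, -0.096, -0.144, 0.262, -0.0055, 1],
  grip_force=12,
)

```text
time_s: 1.45
ee_pos: [0.4142, 0.2332, 0.1533]
orientation: [-3.141, -0.002, -3.097]
force: [-0.3, -0.3, 0.1]
grip_width: 0.093
grasp_force: 0.0
```

>>> servo_tool(
  targets=[0, 0, 0, 0, 0, 0, 0, 0, 0, -0.4, 0, 0, 0, 0, -0.8, 0, 0, 0, 0, -0.8, 0, 0, 0, 0, -0.8],
  grip_force=12,
)

```text
time_s: 2.08
ee_pos: [0.4156, 0.2338, 0.1565]
orientation: [3.141, 0.001, -3.097]
force: [0.3, 0.4, -0.6]
grip_width: 0.0474
grasp_force: 0.0
```

Run:
```python
from h import *
s=r.sense();print(s['grip_width'],s['grasp_force'])
go((.4155,.232,.156),np.pi+.04)
H=np.array([.5744,.238,.156]);ey=.04;k=s['ee_pos'];d=H-k;print('rad',np.hypot(d[0],d[1]))
L=.159;hx=k[0]+L*np.cos(ey);M=Ro.from_euler('xyz',[np.pi,0,s['orientation'][2]]).as_matrix()
for a in np.arange(.1,1.86,.125):
    p=L*np.array([(1-np.cos(a))*np.cos(ey),(1-np.cos(a))*np.sin(ey),np.sin(a)]);print(round(a,3),(M.T@p/.5).round(3))
```

```text
0.047414917504563794 0.0
at [0.4156 0.2338 0.1565] yaw -3.0967 -> shift [ 0.0005 -0.0036  0.0011] turn 0.0008 F [ 0.3  0.4 -0.6]
rad 0.15880858570213222
0.1 [-0.002 -0.    -0.032]
0.225 [-0.008 -0.    -0.071]
0.35 [-0.019 -0.    -0.109]
0.475 [-0.035 -0.    -0.145]
0.6 [-0.056 -0.    -0.18 ]
0.725 [-0.08  -0.    -0.211]
0.85 [-0.108 -0.001 -0.239]
0.975 [-0.14  -0.001 -0.263]
1.1 [-0.174 -0.001 -0.283]
1.225 [-0.21  -0.001 -0.299]
1.35 [-0.248 -0.001 -0.31 ]
1.475 [-0.288 -0.001 -0.317]
1.6 [-0.327 -0.002 -0.318]
1.725 [-0.367 -0.002 -0.314]
1.85 [-0.406 -0.002 -0.306]
```

>>> servo_tool(
  targets=[0, 0, 0, 0, -0.8, 0, 0, 0, 0, -0.8, 0, 0, 0, 0, -0.8, 0, 0, 0, 0, -0.8, 0, 0, 0, 0, -0.8],
  grip_force=15,
)

```text
time_s: 2.7
ee_pos: [0.4154, 0.231, 0.1553]
orientation: [-3.137, -0.001, -3.098]
force: [1.6, -12.8, 1.3]
grip_width: 0.0231
grasp_force: 15.0
```

>>> servo_tool(
  targets=[0, -0.005, 0, 0, -0.8, -0.002, -0.005, -0.032, 0, -0.8, -0.008, -0.005, -0.071, 0, -0.8, -0.019, -0.005, -0.109, 0, -0.8, -0.035, -0.005, -0.145, 0, -0.8],
)

```text
time_s: 3.32
ee_pos: [0.4332, 0.2316, 0.2295]
orientation: [-3.141, -0.0, -3.097]
force: [6.3, -1.1, -7.8]
grip_width: 0.0233
grasp_force: 15.0
```

>>> servo_tool(
  targets=[-0.021, 0, -0.035, 0, -0.8, -0.045, 0, -0.066, 0, -0.8, -0.073, 0, -0.094, 0, -0.8, -0.105, 0, -0.118, 0, -0.8, -0.139, 0, -0.138, 0, -0.8],
)

```text
time_s: 3.95
ee_pos: [0.5022, 0.2345, 0.298]
orientation: [-3.14, -0.002, -3.097]
force: [-0.4, -2.4, -7.9]
grip_width: 0.0232
grasp_force: 15.0
```

>>> servo_tool(
  targets=[-0.036, 0, -0.016, 0, -0.8, -0.074, 0, -0.027, 0, -0.8, -0.114, 0, -0.034, 0, -0.8, -0.153, 0, -0.035, 0, -0.8, -0.173, 0, -0.034, 0, -0.8],
)

```text
time_s: 4.58
ee_pos: [0.589, 0.2382, 0.3148]
orientation: [-3.14, -0.002, -3.097]
force: [-3.0, -5.3, -2.2]
grip_width: 0.0229
grasp_force: 15.0
```

>>> servo_tool(
  targets=[-0.015, 0, 0.002, 0, -0.8, -0.03, 0, 0.004, 0, -0.8, -0.042, 0, 0.007, 0, -0.8, -0.052, 0, 0.009, 0, -0.8, -0.056, 0, 0.01, 0, -0.8],
)

```text
time_s: 5.2
ee_pos: [0.6165, 0.2394, 0.3099]
orientation: [-3.14, -0.001, -3.097]
force: [-2.5, -5.4, -1.9]
grip_width: 0.0231
grasp_force: 15.0
```

Run:
```python
from h import *
s=r.sense();print(s['ee_pos'],s['force'],s['grip_width'])
d=s['ee_pos']-[.5743,.238,.1555];print(np.pi-np.arctan2(d[2],d[0]),np.hypot(d[0],d[2]))
```

```text
[0.61646117 0.23939261 0.3099263 ] [-2.52610336 -5.41177819 -1.93719839] 0.023111270178389248
1.837319025745332 0.16007824826014985
```

Nearly home: creep on until the stop pushes back.

>>> servo_tool(
  targets=[-0.004, 0, 0.001, 0, -0.8, -0.008, 0, 0.002, 0, -0.8, -0.01, 0, 0.003, 0, -0.8, -0.012, 0, 0.003, 0, -0.8, -0.012, 0, 0.003, 0, -0.8],
)

```text
time_s: 5.82
ee_pos: [0.6199, 0.2396, 0.309]
orientation: [-3.14, -0.006, -3.097]
force: [-16.9, -7.4, 5.4]
grip_width: 0.0231
grasp_force: 15.0
```

The lid is on its stop. I'll release it and retreat upward.

>>> servo_tool(
  targets=[0.002, 0, 0, 0, 0.2, 0.002, 0, 0, 0, 0.2, 0.002, 0, 0, 0, 0.2, 0, 0, -0.05, 0, 0.2, 0, 0, -0.12, 0, 0.2],
)

```text
time_s: 6.45
ee_pos: [0.6223, 0.2404, 0.3671]
orientation: [-3.141, -0.003, -3.097]
force: [0.2, -0.5, 0.6]
grip_width: 0.0555
grasp_force: 0.0
```

Run:
```python
from h import *
s=r.sense();print(s['grip_width']);go((.50,.235,.37),np.pi+.04)
```

```text
0.055520681609721435
at [0.6223 0.2404 0.3671] yaw -3.0966 -> shift [ 2.448e-01  2.000e-04 -5.800e-03] turn 0.0008 F [ 0.2 -0.5  0.6]
```

>>> servo_tool(
  targets=[0.1, 0, -0.03, 0, 1, 0.2, 0, 0, 0, 1, 0.3, 0, 0, 0, 1, 0.4, 0, 0, 0, 1, 0.4, 0, 0, 0, 1],
)

```text
time_s: 7.08
ee_pos: [0.4206, 0.2317, 0.3687]
orientation: [3.141, 0.001, -3.095]
force: [0.2, 0.9, 0.6]
grip_width: 0.0926
grasp_force: 0.0
```

Run:
```python
from h import *
s=r.sense();cv2.imwrite('pics/w2.png',eyes.camera('wrist')[:,:,::-1]);np.save('w2.npy',np.r_[s['ee_pos'],s['orientation']])
t=eyes.camera('top')[:,:,::-1];cv2.imwrite('pics/top2.png',t);cv2.imwrite('pics/top2c.png',cv2.resize(t[180:300,120:300],None,fx=4,fy=4))
```

```text
(no output)
```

View pics/w2.png

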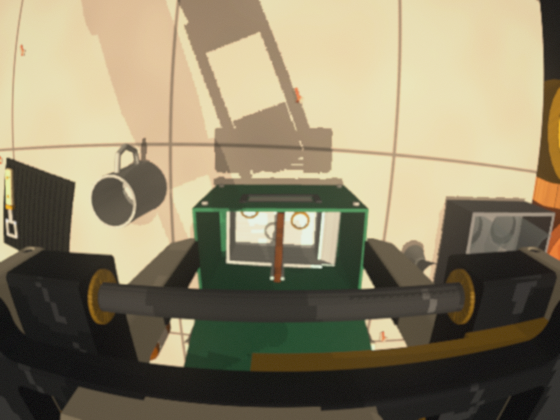

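View pics/top2c.png

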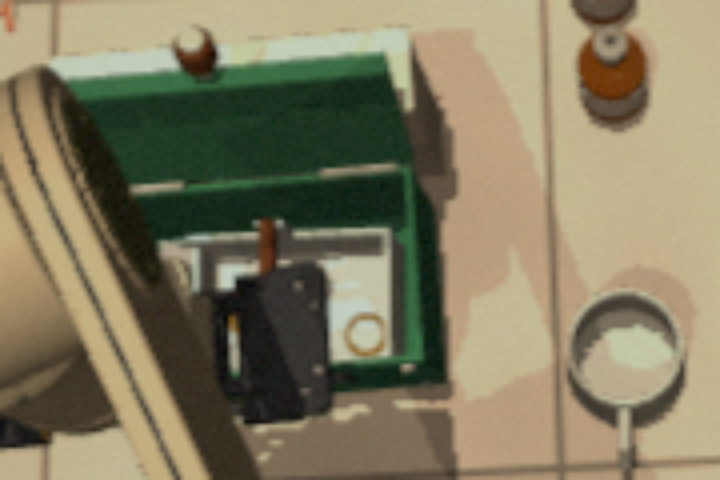

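The wrist view shows the pan in the box, with its brown bar running from (281,212) to (277,281). In the top view the bar's back end is at crop (267,222) and the lid is leaning back. I'll measure the bar.

Run:
```python
from h import *
w=np.load('w2.npy');st=dict(ee_pos=w[:3],orientation=w[3:])
im=cv2.imread('pics/w2.png');h=cv2.cvtColor(im,cv2.COLOR_BGR2HSV)
m=np.zeros(im.shape[:2],bool);m[205:284,262:296]=((h[...,1]>110)&((h[...,0]<18)|(h[...,0]>172))&(h[...,2]<170))[205:284,262:296]
c=big(m)[0];print(cv2.boundingRect(c));mm=np.zeros(m.shape,'uint8');cv2.drawContours(mm,[c],-1,1,-1)
P=[]
for v in range(214,282,4):
    u=np.where(mm[v])[0]
    if len(u): P.append(plane('wrist',(u.mean(),v),.134,st));print(v,u.min(),u.max(),P[-1].round(4))
for p in [(228,265),(336,268)]:print('pan back rim',plane('wrist',p,.081,st).round(3))
for q in[(195,208),(368,208)]:print('box rim',plane('wrist',q,.155,st).round(3))
P=np.array(P);f=np.polyfit(P[:,0],P[:,1],1);print(f,np.polyval(f,.51))
for q in [(262,222),(272,222)]:print('top',plane('top',(120+q[0]/4,180+q[1]/4),.134).round(3))
```

```text
(274, 213, 10, 70)
214 278 283 [0.4572 0.2329 0.134 ]
218 277 283 [0.4623 0.2325 0.134 ]
222 277 282 [0.4675 0.2321 0.134 ]
226 277 282 [0.4726 0.2324 0.134 ]
230 277 282 [0.4778 0.2326 0.134 ]
234 276 282 [0.4831 0.2322 0.134 ]
238 276 281 [0.4884 0.2318 0.134 ]
242 276 281 [0.4937 0.2321 0.134 ]
246 276 282 [0.499  0.2329 0.134 ]
250 275 282 [0.5045 0.2326 0.134 ]
254 275 282 [0.51   0.2328 0.134 ]
258 275 281 [0.5155 0.2324 0.134 ]
262 274 281 [0.5211 0.232  0.134 ]
266 274 281 [0.5268 0.2323 0.134 ]
270 275 280 [0.5325 0.2325 0.134 ]
274 274 280 [0.5383 0.2321 0.134 ]
278 275 279 [0.5442 0.2323 0.134 ]
pan back rim [0.554 0.16  0.081]
pan back rim [0.551 0.32  0.081]
box rim [0.449 0.132 0.155]
box rim [0.44  0.335 0.155]
[-0.00234367  0.23355992] 0.23236465151624253
top [0.548 0.233 0.134]
top [0.547 0.227 0.134]
```

>>> servo_tool(
  targets=[-0.08, -0.003, 0, 0.0065, 1, -0.167, -0.006, 0, 0.0065, 1, -0.167, -0.006, 0.1, 0.0065, 0.4, -0.167, -0.006, 0.2, 0.0065, 0.2, -0.167, -0.006, 0.3, 0.0065, 0],
)

```text
time_s: 7.8
ee_pos: [0.5078, 0.232, 0.2157]
orientation: [-3.141, -0.0, -3.138]
force: [0.3, -0.1, -0.2]
grip_width: 0.0677
grasp_force: 0.0
```

Run:
```python
from h import *
go((.504,.2325,.123),np.pi+.0)
```

```text
at [0.5078 0.232  0.2157] yaw -3.1385 -> shift [0.0076 0.0011 0.1854] turn 0.0005 F [ 0.3 -0.1 -0.2]
```

>>> servo_tool(
  targets=[0.004, 0.001, 0.06, 0, 0, 0.004, 0.001, 0.12, 0, 0, 0.004, 0.001, 0.17, 0, 0, 0.004, 0.001, 0.188, 0, 0, 0.004, 0.001, 0.188, 0, -0.6],
)

```text
time_s: 8.43
ee_pos: [0.5048, 0.2325, 0.1233]
orientation: [-3.141, -0.001, -3.138]
force: [0.8, 0.5, 0.4]
grip_width: 0.0405
grasp_force: 0.0
```

>>> servo_tool(
  targets=[0, 0, 0, 0, -0.95, 0, 0, 0, 0, -0.95, 0, 0, 0, 0, -0.95, 0, 0, 0, 0, -0.95, 0, 0, 0, 0, -0.95],
  grip_force=10,
)

```text
time_s: 9.05
ee_pos: [0.5048, 0.233, 0.1246]
orientation: [3.141, 0.001, -3.138]
force: [-0.7, 0.9, 5.6]
grip_width: 0.0101
grasp_force: 10.0
```

>>> servo_tool(
  targets=[0, 0, 0, 0, -1, 0, 0, 0, 0, -1, 0, 0, -0.02, 0, -1, 0, 0, -0.04, 0, -1, 0, 0, -0.06, 0, -1],
  grip_force=45,
)

```text
time_s: 9.68
ee_pos: [0.5042, 0.2326, 0.1543]
orientation: [-3.141, -0.0, -3.137]
force: [0.6, -0.5, -4.5]
grip_width: 0.0095
grasp_force: 45.0
```

Run:
```python
from h import *
s=r.sense();print(s['force'],s['ft_torque'],s['grip_width'],s['grasp_force'])
cv2.imwrite('pics/w3.png',eyes.camera('wrist')[:,:,::-1])
```

```text
[ 0.58614524 -0.45485903 -4.52618312] [ 0.02423514 -0.00514305 -0.00755427] 0.009462568566752119 44.987672567367554
```

View pics/w3.png

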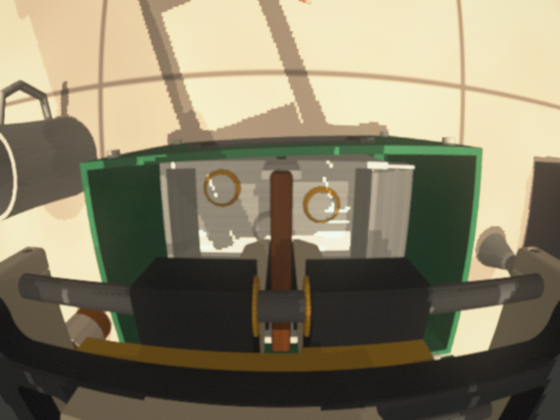

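The pan is held level with three caps in it and weighs about 0.46 kg. Lift it clear.

>>> servo_tool(
  targets=[0, 0, -0.04, 0, -1, 0, 0, -0.09, 0, -1, 0, 0, -0.15, 0, -1, 0, 0, -0.21, 0, -1, 0, 0, -0.27, 0, -1],
)

```text
time_s: 10.35
ee_pos: [0.5043, 0.2327, 0.291]
orientation: [3.141, 0.001, -3.138]
force: [0.1, -0.1, -4.9]
grip_width: 0.0099
grasp_force: 45.0
```

>>> servo_tool(
  targets=[0, 0, -0.06, 0, -1, 0, 0, -0.11, 0, -1, 0, 0, -0.14, 0, -1, 0, 0, -0.15, 0, -1, 0, 0, -0.15, 0, -1],
)

```text
time_s: 10.98
ee_pos: [0.5043, 0.2327, 0.3634]
orientation: [-3.141, -0.001, -3.137]
force: [-0.2, 0.4, -5.0]
grip_width: 0.0098
grasp_force: 45.0
```

Run:
```python
from h import *
t=cv2.imread('pics/top0.png')
m=(t.max(2)<48).astype('uint8');m[:, :320]=0;m[:,412:]=0;m[:200]=0;m[290:]=0
m=cv2.morphologyEx(m,cv2.MORPH_CLOSE,np.ones((3,3)))
R=cv2.minAreaRect(big(m)[0]);Q=np.array([plane('top',p,.006) for p in cv2.boxPoints(R)]);print(R,Q.round(3),Q.mean(0))
for i in range(4):
    d=Q[(i+1)%4]-Q[i];print(np.linalg.norm(d),np.degrees(np.arctan2(d[1],d[0])))
go((.522,-.269,.36),np.pi/2-np.radians(14.7))
```

```text
((366.80767822265625, 244.46153259277344), (68.44453430175781, 66.48336791992188), 11.309932708740234) [[ 0.45  -0.148  0.006]
 [ 0.642 -0.2    0.006]
 [ 0.591 -0.395  0.006]
 [ 0.403 -0.337  0.006]] [ 0.52149664 -0.27000852  0.006     ]
0.19835138788810774 -15.318526824162495
0.2013223056803739 -104.48665781435412
0.19727468925278493 162.87770216326692
0.1951345829226992 75.8846232517153
at [0.5043 0.2327 0.3634] yaw -3.1375 -> shift [-0.0313 -1.0035  0.0068] turn 0.2915 F [-0.2  0.4 -5. ]
```

>>> servo_tool(
  targets=[0.005, -0.03, 0, 0, -1, 0.01, -0.08, 0, 0, -1, 0.02, -0.15, 0, 0.01, -1, 0.02, -0.22, 0, 0.03, -1, 0.02, -0.29, 0, 0.055, -1],
)

```text
time_s: 11.6
ee_pos: [0.4942, 0.0857, 0.3629]
orientation: [-3.141, -0.001, 2.795]
force: [-0.4, 0.4, -5.3]
grip_width: 0.0097
grasp_force: 45.0
```

Run:
```python
from h import *
s=r.sense();print(s['grip_width'],s['grasp_force'])
go((.522,-.269,.362),np.pi/2-np.radians(14.8))
```

```text
0.009673836062640207 44.985063672065735
at [0.4942 0.0857 0.3629] yaw 2.7952 -> shift [-0.2932 -0.6485  0.0017] turn 0.236 F [-0.4  0.4 -5.3]
```

>>> servo_tool(
  targets=[-0.035, -0.078, 0, 0.025, -1, -0.073, -0.16, 0, 0.05, -1, -0.11, -0.243, 0, 0.075, -1, -0.148, -0.327, 0, 0.1, -1, -0.183, -0.405, 0, 0.125, -1],
)

```text
time_s: 12.22
ee_pos: [0.5123, -0.136, 0.3629]
orientation: [-3.14, -0.001, 2.009]
force: [0.5, 0.3, -4.0]
grip_width: 0.0097
grasp_force: 45.0
```

Run:
```python
from h import *
go((.522,-.269,.362),np.pi/2-np.radians(14.8))
```

```text
at [ 0.5123 -0.136   0.3629] yaw 2.0087 -> shift [-0.2491 -0.0953  0.0018] turn 0.1108 F [ 0.5  0.3 -4. ]
```

>>> servo_tool(
  targets=[-0.07, -0.027, 0, 0.025, -1, -0.135, -0.052, 0, 0.05, -1, -0.19, -0.073, 0, 0.075, -1, -0.23, -0.088, 0, 0.097, -1, -0.249, -0.095, 0, 0.111, -1],
)

```text
time_s: 12.85
ee_pos: [0.5227, -0.2684, 0.3624]
orientation: [-3.139, -0.0, 1.312]
force: [0.4, -0.2, -3.9]
grip_width: 0.0094
grasp_force: 45.0
```

>>> servo_tool(
  targets=[0, 0, 0.02, 0, -1, 0, 0, 0.055, 0, -1, 0, 0, 0.09, 0, -1, 0, 0, 0.105, 0, -1, 0, 0, 0.11, 0, -1],
)

```text
time_s: 13.48
ee_pos: [0.5237, -0.2661, 0.3079]
orientation: [-3.14, -0.0, 1.318]
force: [0.3, 0.4, -4.5]
grip_width: 0.0095
grasp_force: 45.0
```

Run:
```python
from h import *
s=r.sense();print(s['grip_width'],s['grasp_force'])
go((.522,-.2695,.274),np.pi/2-np.radians(14.8))
w=eyes.camera('wrist')[:,:,::-1];t=eyes.camera('top')[:,:,::-1];sc=eyes.camera('scene')[:,:,::-1]
cv2.imwrite('pics/w5.png',w);cv2.imwrite('pics/top5.png',t);cv2.imwrite('pics/sc5.png',sc)
cv2.imwrite('pics/f5.png',np.vstack([np.hstack([cv2.resize(w,(400,300)),cv2.resize(t[150:300,180:450],(400,300))]),np.hstack([cv2.resize(sc[80:400,130:420],(400,300)),cv2.resize(sc[230:370,180:330],(400,300))])]))
```

```text
0.009455751360919251 44.98765826225281
at [ 0.5237 -0.2661  0.3079] yaw 1.318 -> shift [-0.0074 -0.0017  0.0678] turn 0.0009 F [ 0.3  0.4 -4.5]
```

View pics/f5.png

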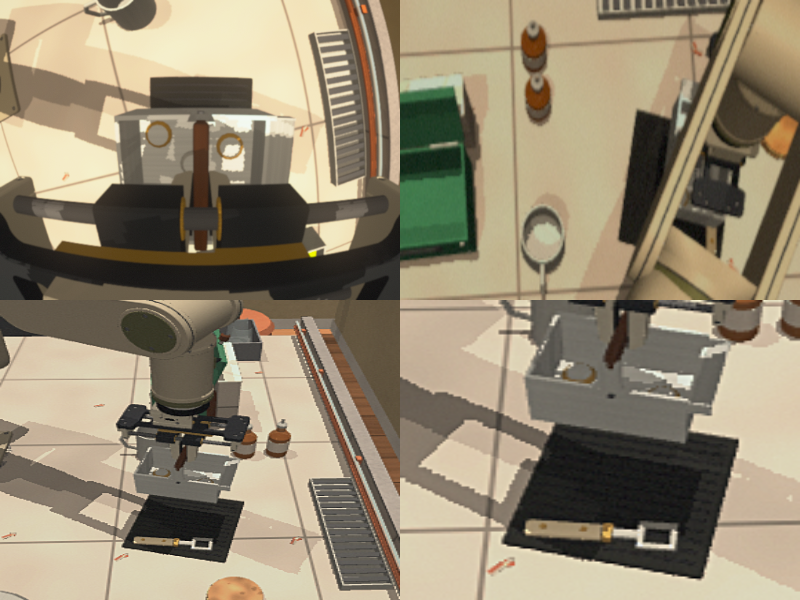

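The pan is held over the mat with its lip towards the far edge and the caps still in it. The wrist panel shows the bar's near end at about (201,118). I'll check where the bar sits along the pads, then lower.

Run:
```python
from h import *
im=cv2.imread('pics/w5.png');h=cv2.cvtColor(im,cv2.COLOR_BGR2HSV)
m=np.zeros(im.shape[:2],bool);m[140:370,262:300]=((h[...,1]>100)&((h[...,0]<14)|(h[...,0]>172)))[140:370,262:300]
T=eyes.get_calibration('wrist')['T_tool_cam'];st=dict(ee_pos=np.zeros(3),orientation=np.zeros(3))
for c in big(m,2):
    x,y,w,hh=cv2.boundingRect(c);print(x,y,w,hh)
    for v in(y,y+hh-1): print(v,plane('wrist',(x+w/2-.5,v),-.0095,st).round(4))
```

```text
270 169 23 122
169 [ 0.0504 -0.     -0.0095]
290 [-0.0073  0.     -0.0095]
272 322 18 29
322 [-0.0261 -0.0002 -0.0095]
350 [-0.0447 -0.0003 -0.0095]
```

>>> servo_tool(
  targets=[-0.003, -0.0017, 0.02, 0, -1, -0.005, -0.0017, 0.045, 0, -1, -0.0074, -0.0017, 0.06, 0, -1, -0.0074, -0.0017, 0.066, 0.001, -1, -0.0074, -0.0017, 0.068, 0.001, -1],
)

```text
time_s: 14.25
ee_pos: [0.5222, -0.27, 0.2747]
orientation: [-3.141, -0.0, 1.311]
force: [-1.1, -0.4, -4.0]
grip_width: 0.0096
grasp_force: 45.0
```

>>> servo_tool(
  targets=[-0.003, 0, 0, 0, -1, -0.0055, 0, 0, 0, -1, -0.0055, 0, 0, 0, -1, -0.0055, 0, 0, 0, -1, -0.0055, 0, 0, 0, -1],
)

```text
time_s: 14.88
ee_pos: [0.5216, -0.2726, 0.2749]
orientation: [3.142, 0.0, 1.311]
force: [0.5, -0.1, -4.7]
grip_width: 0.0099
grasp_force: 45.0
```

>>> servo_tool(
  targets=[0, 0, 0, 0, -1, 0, 0, 0, 0, -1, 0, 0, 0, 0, -1, 0, 0, 0, 0, -1, 0, 0, 0, 0, -1],
)

```text
time_s: 15.5
ee_pos: [0.5215, -0.2727, 0.2749]
orientation: [3.142, 0.0, 1.311]
force: [-0.5, 1.4, -5.1]
grip_width: 0.01
grasp_force: 45.0
```

Run:
```python
from h import *
go((.5214,-.272,.275),np.pi/2-np.radians(14.8))
s=r.sense();print(s['grip_width'],s['grasp_force'],s['joint_vel'].round(3),s['ft_torque'].round(3))
sc=eyes.camera('scene')[:,:,::-1]
cv2.imwrite('pics/f6.png',np.hstack([cv2.resize(sc[80:400,130:420],(400,440)),cv2.resize(sc[220:370,180:330],(400,440))]))
```

```text
at [ 0.5215 -0.2727  0.2749] yaw 1.3109 -> shift [ 0.0012 -0.0006 -0.0003] turn -0.0002 F [-0.5  1.4 -5.1]
0.01004696072836083 44.98764753341675 [-0.001  0.001 -0.001 -0.001 -0.002 -0.001] [-0.114  0.097  0.051]
```

View pics/f6.png

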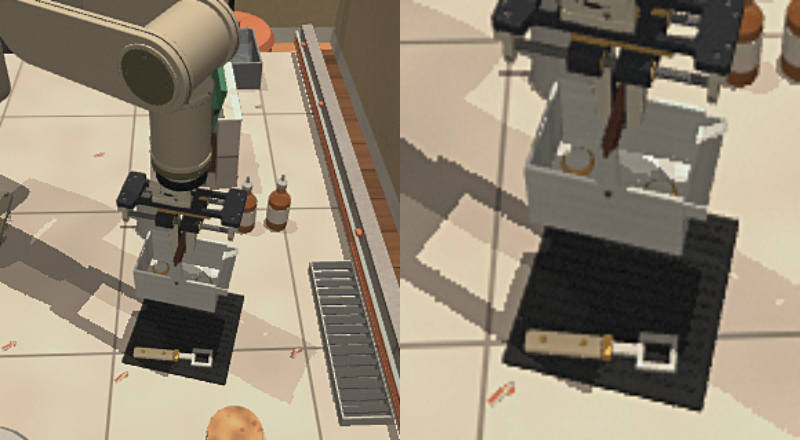

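The pan hangs level and still above the mat with its lip over the far edge. The caps are in it and the bystanders haven't moved. Handing in.

```bash
python3 -c "
from plant import r
print(r.hand_in())"
```

```text
the job is handed in; nothing more can be done
None
```

The job is handed in with no verdict shown: the lid was left back on its stop, and the cap pan is held steady and level about 15 cm above the middle of the mat, lip over the far edge, with the caps still in it.

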